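# Open the bearing box in a bicycle workshop

## Task

Open the small parts box that has the orange lid: lift the lid over the lip at the box's front end, slide it straight out of its grooves, and set it down gently (not dropped), grip upward, flat in the middle of the black mat. Leave the box with the blue lid shut.

Things in the scene. Friction and masses are not known exactly. Their poses are not given: they have to be found in the camera images.
- orange_lid: Loose orange sliding lid: plate 126 (x) x 92 (y) x 6 mm. Origin: centre of its underside, z up. On top an upright grip fin, centred at x = -20 mm, y = 0: 12 mm thick in x (pinch it so), 36 wide in y, white top edge 46 mm above the origin. Shut, it lies level, 45 mm above the bench, axes as the box's. It slides out to -x, the end nearer the fin. 0.10 to 0.16 kg.
- bearing_box: Fixed grey box under the orange lid, 140 (x) x 110 (y) x 77 mm high; origin: centre of its underside. A bare-metal-topped lip 9 mm above the lid's underside crosses its -x end, which faces the robot within 26 degrees. Flanges (76 mm apart) over the lid's long edges let it rise 22 mm at most: raise it level 10 to 20 mm, slide it 140 mm or more to the box's -x. Play 6 mm each side, 3 mm each end.
- mat: Black rubber mat lying fixed on the bench between the two boxes, nearer the robot: 220 (x) x 200 (y) x 4 mm with a thin grey border line. Origin: centre of its underside, at bench height; its top is 4 mm above.
- blue_lid: Blue lid of the other, otherwise identical grey box, same form, size and origin as the orange lid; to be left shut. Which of the two boxes is on the left changes.
Mind the look-alikes: they are no part of the job. Several things have the shape of the orange_lid; the one meant has the colours described above. Leave any turquoise look-alike of the bearing_box alone.

How it is judged:
On the way, in this order (a step that is already met when the one before it is completed fails the run):
1. the orange lid is over the lip and has been slid out at least 60 mm along its grooves (x of orange_lid in the frame of bearing_box below -0.06 m and z of orange_lid in the frame of bearing_box above 0.045 m).
2. the orange lid is lowered onto the mat while still held by the gripper (horizontal distance between orange_lid and mat below 0.05 m and z of orange_lid in the frame of mat below 0.02 m and contact force between the fingers and orange_lid above 0.5 N).
At the end, for the whole second after the job is handed in: The orange lid lies released and at rest on the mat, grip upward and flat within 7 degrees, its centre within 30 mm of the mat's centre (any heading); the blue lid is within 15 mm of where it was, still shut (horizontal distance between orange_lid and mat below 0.03 m and z of orange_lid in the frame of mat below 0.01 m and angle between orange_lid's own z axis and vertical below 0.12 rad and linear speed of orange_lid below 0.02 m/s and contact force between the fingers and orange_lid below 0.1 N and distance of blue_lid from where it was at the start of the episode below 0.015 m); the robot touches nothing.
It fails at once if the blue lid is moved by more than 15 mm (distance of blue_lid from where it was at the start of the episode above 0.015 m).
It also fails if it takes over 48 s, if anything falls off the work surface, if the arm or the gripper's body presses on something with over 40 N, if the wrist force passes 120 N, or if a joint passes its speed limit or range.

## Robot

A 7-joint arm with a two-finger parallel gripper is mounted at the origin on the work surface. World frame = base frame: x ahead of the robot, y to its left, z up, the work surface at z = 0. Lengths are in m, angles in rad, forces in N, time in s.
With the tool pointing down it reaches from about 0.4 to 0.85 m from the base axis. Payload 10.4 kg.
Tool frame: the origin (TCP) lies midway between the tips of the shut fingers; the grasp point (between the pads) lies manip.grip_depth behind it (manip.grip_depth is the distance from the TCP to the grasp point, in m); z points along the fingers, x is the direction in which the jaws open and shut, and the axes are right-handed (so a half turn about z gives the same grasp; the last joint's range is limited). The gripper opens to 85 mm and grips with 20 to 120 N. Pads are 22 mm wide; open, the fingers measure 114 mm over their backs; the gripper's body (76 mm by 85 mm) begins 54 mm behind the grasp point. The pads swing forward as they close: fully open they stand 13 mm farther back than shut.
Start: joints at [-1.234, 0.332, -0.065, 1.46, 0.022, 1.35, -0.088], TCP at [0.22, 0.585, 0.231] pointing down, gripper open.
Joint ranges: [-2.6, 2.6], [-0.5, 2.12], [-1.47, 1.34], [0.16, 2.42], [-1.27, 4.41], [0.06, 2.06], [-2.6, 2.6]. Speed limits (rad/s): [2.22, 2.22, 2.79, 2.79, 3.14, 3.14, 3.14].

## Interface

Orientations are given as a unit quaternion [x, y, z, w].
In Python, from workcell import manip gives the robot as it stands. The module is installed in compiled form; this text tells all that it offers.
- The arm moves only by the tool send_rows, never from a script. Its argument "steps" is a list of rows, each a list of 2 entries, a list of its own where there are three numbers: the shift along the tool's x, y, z in m, then the turn about the tool's z in rad. In form: [[[x, y, z], spin], ...]. A call has exactly 8 rows; each row is the pose to reach, as a shift and turn from the pose commanded when the call began, along the tool's axes at that moment; what a row does not reach only later rows make up. A row lasts 1/8 s, in which the tool goes at most 62.5 mm and 10.7 degrees, less where a joint would pass 70% of its speed; a pose out of reach is approached as far as the arm can. A call with a gripper value outside its range is refused whole. "hand" is the opening, from 0 (shut) to 1 (fully open), set as the call begins (left out, the last holds). The fingers move at their own pace and stop on an object; "force" is the grip in N (left out, the last holds). Time passes only in rows, so rows that repeat a pose let the fingers close, or fill a call up. It gives the time, the measured TCP pose, the force and the opening at its end, in the units of the state.
- manip.get_obs(): the state, without advancing time (a new reading comes with each control period).
- manip.camera(name): name is "scene" or "top" or "wrist"; returns (picture, depth): 400x640x3 uint8, red, green, blue; 400x640 float32, m along the optical axis (not along the pixel's ray), 0 where there is no reading.
- manip.camera_info(name): a dict with "intrinsics" (3x3 intrinsics, pixels), "pose" (4x4, takes a point from camera to world coordinates); the wrist camera has in their place "T_tool_cam" (4x4, takes a point from camera to tool coordinates, whose origin is the TCP and whose axes are the tool frame's). Camera axes: x right, y up, looking along -z (the intrinsics and any distortion apply to the point x, -y, -z); pixel columns grow to the right and rows downward; lengths in m; the calibration is good to about 2 mm. A picture is of the moment at which its call begins: read the wrist's pose just before it. camera_info takes no time and is no camera call.
- manip.hand_in(): hands the job in, once; it reports no verdict.
The state is a dict: "clock": time; "joint_pos": joint angles; "joint_velocities": joint speeds; "tau": joint torques, N m; "position": TCP position; "ee_rot": TCP orientation; "ft_force": force on the tool from outside, world axes, zero at the start; "torque": the same for the moment, N m; "grip_width": opening from 0.0 (shut) to 1.0 (fully open).
Only numpy, scipy, OpenCV 4.12 (cv2) and the standard library are available. Lean on these libraries where they do the work, as an engineer would, in place of code of your own. Each camera call takes 0.05 s, during which the arm holds its last target.

## Working session

There is one attempt and no reset: what is moved stays moved. The work goes in short steps, Python scripts to look and compute and a tool call to move; the robot and the scene stay as the last step left them, time stands still between calls to the robot, and variables do not carry over. Pictures are saved under pics/ and viewed, and the job is handed in when it is done.

Besides the shell and the picture viewer there is one more tool, called by a JSON object that holds its "op" and its "data". send_rows: Moves the arm, as the interface text tells. Its arguments: {"type":"object","properties":{"steps":{"type":"array"},"hand":{"type":"number"},"force":{"type":"number"}},"required":["steps"]}

```bash
mkdir -p pics; cat > h.py <<'E'
import numpy as np, cv2
from workcell import manip
def snap(n):
    p,d=manip.camera(n); i=manip.camera_info(n)
    return p,d,i
def rays(i,px,pose=None):
    K=np.array(i["intrinsics"],float); T=np.array(i["pose"] if pose is None else pose,float)
    px=np.atleast_2d(np.asarray(px,float))
    r=(np.linalg.inv(K)@np.c_[px,np.ones(len(px))].T).T
    r=r*np.array([1,-1,-1]); return T[:3,3], r@T[:3,:3].T
def plane(i,px,z,pose=None):
    o,r=rays(i,px,pose); return o+r*((z-o[2])/r[:,2])[:,None]
def cloud(i,d,pose=None):
    v,u=np.mgrid[0:d.shape[0],0:d.shape[1]]
    o,r=rays(i,np.c_[u.ravel(),v.ravel()],pose)
    return (o+r*d.ravel()[:,None]).reshape(*d.shape,3)
E
python3 - <<'E'
from h import *
print(manip.get_obs(), manip.grip_depth)
for n in ["scene","top"]:
    p,d,i=snap(n); cv2.imwrite(f"pics/{n}0.png",p[:,:,::-1]); np.savez(f"{n}0.npz",p=p,d=d); print(i)
print(manip.camera_info("wrist"))
E
```

```text
{'clock': 0.0, 'joint_pos': array([-1.23358484,  0.33285038, -0.06473952,  1.46098757,  0.02160996,
        1.34988604, -0.08848106]), 'joint_velocities': array([-0.00193035, -0.00035132,  0.00061005, -0.00224737, -0.00057284,
       -0.00047766, -0.0002316 ]), 'tau': array([ 2.23440488e-04, -6.25434566e+01,  4.93224571e-02, -3.91621721e+01,
        1.61947135e-02,  9.69738874e-03, -2.29200202e-05]), 'position': array([0.21990999, 0.58461507, 0.23050737]), 'ee_rot': array([ 8.22198819e-01,  5.69199953e-01, -5.70810221e-04,  4.34793331e-04]), 'ft_force': array([-0.35032936, -0.34795716, -0.60764949]), 'torque': array([ 0.00456903, -0.01421448, -0.02795842]), 'grip_width': 0.9983974034823933} 0.0187
{'intrinsics': array([[436.0893446 ,   0.        , 310.52144924],
       [  0.        , 436.0893446 , 190.42258623],
       [  0.        ,   0.        ,   1.        ]]), 'pose': array([[ 0.04950203, -0.84612634,  0.53067859,  1.11029452],
       [ 0.99866363,  0.03403209, -0.03889441,  0.01014231],
       [ 0.01484949,  0.53189476,  0.84668026,  1.17911504],
       [ 0.        ,  0.        
[... 280 characters left out ...]
.99984861,  0.00770205, -0.01560233,  0.05839342],
       [-0.01441986,  0.13504148,  0.99073501,  1.1493341 ],
       [ 0.        ,  0.        ,  0.        ,  1.        ]])}
{'intrinsics': array([[289.32637109,   0.        , 320.87627724],
       [  0.        , 289.32637109, 201.94727825],
       [  0.        ,   0.        ,   1.        ]]), 'T_tool_cam': array([[ 9.99999745e-01, -1.13971397e-04, -7.05477842e-04,
        -7.30640630e-04],
       [-2.96061463e-04, -9.64568388e-01, -2.63832781e-01,
        -6.74098191e-02],
       [-6.50412234e-04,  2.63832922e-01, -9.64568176e-01,
        -1.41885066e-01],
       [ 0.00000000e+00,  0.00000000e+00,  0.00000000e+00,
         1.00000000e+00]])}
```

```bash
ls . pics
```

```text
.:
h.py
pics
scene0.npz
top0.npz

pics:
scene0.png
top0.png
```

View pics/scene0.png

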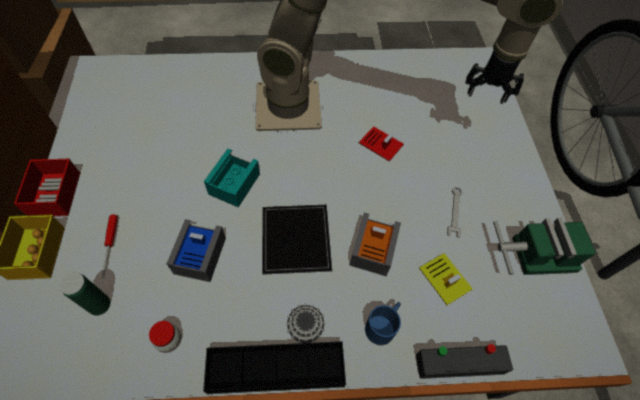

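View pics/top0.png

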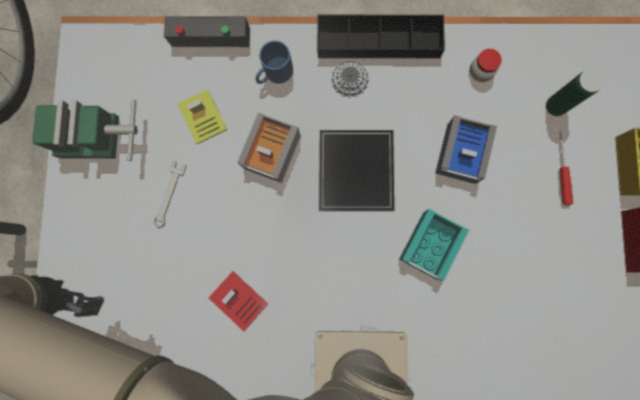

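In the scene view and the top view, these things could be taken for the orange lid (top-view pixels):
- The orange lid in its grey box at (268,150). This is the one described.
- The yellow loose lid at (203,117).
- The red loose lid at (238,300).
- The blue lid in its box at (467,150).

The turquoise box look-alike is at (433,245), and the mat is at (356,170). I choose the orange one, and will check it in a close crop and measure.

```bash
python3 - <<'E'
from h import *
A=[]
out=[]
for n,(x0,y0,x1,y1) in dict(top=(220,95,320,195),scene=(335,195,415,285)).items():
    z=np.load(n+"0.npz"); p,d=z["p"],z["d"]; i=manip.camera_info(n)
    out.append(cv2.resize(p[y0:y1,x0:x1,::-1],(400,400),interpolation=cv2.INTER_CUBIC))
    hsv=cv2.cvtColor(p,cv2.COLOR_RGB2HSV); sub=np.zeros(p.shape[:2],bool); sub[y0:y1,x0:x1]=1
    C=cloud(i,d)
    om=sub&(hsv[...,0]<18)&(hsv[...,1]>140)&(hsv[...,2]>70)
    v,u=np.nonzero(om); P=plane(i,np.c_[u,v],.051)
    print(n,"orange n",len(u),"depth z med",np.median(C[om][:,2]),"rect@.051",cv2.minAreaRect(P[:,:2].astype(np.float32)*1000))
    wm=sub&(hsv[...,1]<50)&(hsv[...,2]>190)
    # white near orange
    wm&=cv2.dilate(om.astype(np.uint8),np.ones((7,7)))>0
    k,l,s,c=cv2.connectedComponentsWithStats(wm.astype(np.uint8))
    for j in range(1,k):
        if s[j,4]>15:
            v,u=np.nonzero(l==j);P=plane(i,np.c_[u,v],.091); print(" white",s[j,4],c[j],"z",np.median(C[l==j][:,2]),"mean",P.mean(0),cv2.minAreaRect(P[:,:2].astype(np.float32)*1000))
    # mat
    mx=dict(top=(300,110,410,230),scene=(250,195,340,280))[n]
    mm=np.zeros(p.shape[:2],np.uint8); mm[mx[1]:mx[3],mx[0]:mx[2]]=(hsv[mx[1]:mx[3],mx[0]:mx[2],2]<75)
    mm=cv2.morphologyEx(mm,cv2.MORPH_CLOSE,np.ones((7,7)))
    k,l,s,c=cv2.connectedComponentsWithStats(mm); j=1+np.argmax(s[1:,4]); v,u=np.nonzero(l==j)
    print(" mat",s[j],cv2.minAreaRect(plane(i,np.c_[u,v],.004)[:,:2].astype(np.float32)*1000), "z",np.median(C[l==j][:,2]))
    # box top from depth
    hm=sub&(C[...,2]>.068)&(C[...,2]<.085)&(hsv[...,1]<90)
    v,u=np.nonzero(hm);print(" flange pts",len(u),np.median(C[hm][:,2]) if len(u) else 0,cv2.minAreaRect(C[hm][:,:2].astype(np.float32)*1000) if len(u) else 0)
cv2.imwrite("pics/crop0.png",np.hstack(out))
E
```

```text
top orange n 733 depth z med 0.05106935692127923 rect@.051 ((582.4398803710938, 245.90579223632812), (69.3367919921875, 120.53367614746094), 70.1961898803711)
 mat [ 320  131   74   79 5435] ((532.4754028320312, 12.61737060546875), (212.2066192626953, 193.06382751464844), 0.3525618016719818) z 0.0037029704230646665
 flange pts 850 0.07652513668051908 ((579.9479370117188, 240.5076904296875), (111.27434539794922, 140.68727111816406), 69.54186248779297)
scene orange n 911 depth z med 0.0502654148075814 rect@.051 ((580.0670166015625, 239.3423614501953), (77.4224853515625, 119.51046752929688), 69.34483337402344)
 mat [ 262  205   70   69 4487] ((536.572509765625, 11.129981994628906), (220.96189880371094, 198.9435272216797), 0.19751405715942383) z 0.0029656004412517145
 flange pts 567 0.07577358433145176 ((584.0733032226562, 237.55892944335938), (109.62105560302734, 141.72756958007812), 69.60709381103516)
```

View pics/crop0.png

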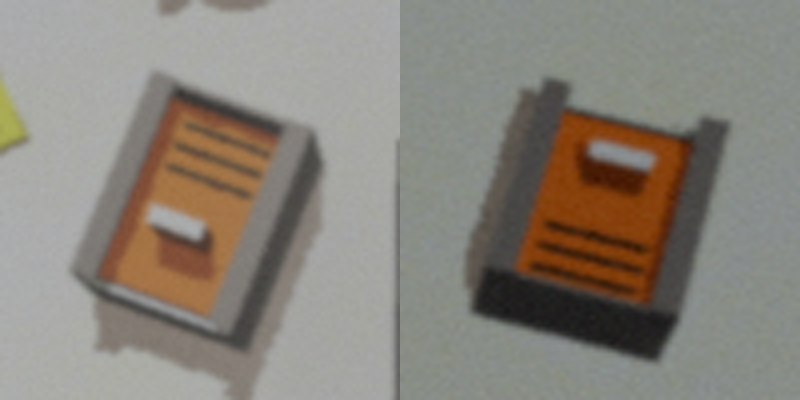

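The crop shows the orange lid inside its grey box. The white fin top is at about top-view pixel (264,151), nearer the robot end, and the bright lip crosses the front end at about (260,172). Next I measure the fin.

```bash
python3 - <<'E'
from h import *
for n,(x0,y0,x1,y1) in dict(top=(245,135,285,165),scene=(365,220,400,245)).items():
    z=np.load(n+"0.npz"); p,d=z["p"],z["d"]; i=manip.camera_info(n)
    hsv=cv2.cvtColor(p,cv2.COLOR_RGB2HSV); sub=np.zeros(p.shape[:2],bool); sub[y0:y1,x0:x1]=1
    C=cloud(i,d)
    wm=sub&(hsv[...,1]<60)&(hsv[...,2]>120)
    k,l,s,c=cv2.connectedComponentsWithStats(wm.astype(np.uint8))
    for j in range(1,k):
        if s[j,4]>15:
            v,u=np.nonzero(l==j);P=plane(i,np.c_[u,v],.091); print(n," white",s[j,4],c[j],"z",np.median(C[l==j][:,2]),"mean",P.mean(0),cv2.minAreaRect(P[:,:2].astype(np.float32)*1000))
    hm=sub&(C[...,2]>.086)
    print(" depth fin",hm.sum(),C[hm].mean(0),cv2.minAreaRect(C[hm][:,:2].astype(np.float32)*1000))
# expected fin
for cx,cy in [(.580,.2405),(.584,.2376)]:
  for ex in(-.003,0,.003): print(cx-.937*.02+ex, cy+.35*.02)
q=manip.get_obs()["ee_rot"]
from scipy.spatial.transform import Rotation as R
print(R.from_quat(q).as_matrix())
E
```

```text
top  white 117 [247.8034188  142.41880342] z 0.07633850386023155 mean [0.58066866 0.28638467 0.091     ] ((574.378173828125, 283.2078857421875), (51.301612854003906, 20.032180786132812), 1.9561083316802979)
top  white 82 [281.40243902 156.75609756] z 0.0772869198107311 mean [0.5445863  0.20157857 0.091     ] ((548.5235595703125, 198.92486572265625), (13.014493942260742, 51.00135803222656), 69.98246002197266)
top  white 74 [263.41891892 150.12162162] z 0.09084699322653733 mean [0.56117836 0.24677726 0.091     ] ((561.1144409179688, 246.72544860839844), (35.939170837402344, 12.783486366271973), 71.62142181396484)
 depth fin 74 [0.55693915 0.24496459 0.10536156] ((432.5379333496094, 153.12173461914062), (353.8695373535156, 26.613204956054688), 36.568748474121094)
scene  white 61 [387.7704918 221.       ] z -0.0003866417645148612 mean [0.53918317 0.2736232  0.091     ] ((540.7006225585938, 271.7111511230469), (68.24925231933594, 9.595393180847168), 87.61955261230469)
scene  white 40 [378.9  229.35] z 0.08915354730015379 mean [0.5644341  0.24493527 0.091     ] ((564.2718505859375, 244.9564666748047), (33.15498352050781, 10.07325553894043), 66.59203338623047)
scene  white 29 [398.24137931 239.27586207] z -0.0010766387611258477 mean [0.59714633 0.2944069  0.091     ] ((592.9146728515625, 296.9349365234375), (7.862729072570801, 41.837764739990234), 69.6721420288086)
 depth fin 67 [0.64633945 0.20932764 0.25219448] ((836.9760131835938, 137.08526611328125), (35.71434020996094, 601.65966796875), 68.48452758789062)
0.55826 0.2475
0.56126 0.2475
0.56426 0.2475
0.56226 0.2446
0.56526 0.2446
0.56826 0.2446
[[ 3.52023994e-01  9.35990882e-01 -4.19692974e-04]
 [ 9.35990010e-01 -3.52024239e-01 -1.27903529e-03]
 [-1.34490747e-03  5.74226820e-05 -9.99999094e-01]]
```

The fin is at about (0.563, 0.246) with its top at z 0.091. The box centre is (0.582, 0.239) with its x axis at -20.5°, and the mat centre is about (0.5345, 0.012). The measured sizes agree with those given. I move above the fin with the jaws along the box's x.

{"op": "send_rows", "data": {"steps": [[[-0.02,0.045,0],0.16],[[-0.045,0.1,0],0.34],[[-0.07,0.16,0],0.52],[[-0.095,0.215,0],0.7],[[-0.12,0.27,0],0.88],[[-0.145,0.33,0.01],1.06],[[-0.17,0.385,0.02],1.24],[[-0.197,0.44,0.03],1.42]], "hand": 0.5, "force": 60}}

```text
clock: 1.1
position: [0.5625, 0.2453, 0.2011]
ee_rot: [0.994, -0.107, -0.0, -0.0]
ft_force: [0.9, 0.7, 0.2]
grip_width: 0.501
```

```bash
cat >> h.py <<'E'
from scipy.spatial.transform import Rotation as R
def togo(x,y,z,ang=None):
    o=manip.get_obs(); M=R.from_quat(o["ee_rot"]).as_matrix(); 
    cur=np.degrees(np.arctan2(M[1,0],M[0,0]))
    print("t",round(o["clock"],2),"pos",o["position"].round(4),"xang",cur.round(2),"zaxis",M[:,2].round(4),"F",o["ft_force"].round(2),"w",round(o["grip_width"],3))
    print("shift",(M.T@(np.array([x,y,z])-o["position"])).round(4), "spin",None if ang is None else np.radians(cur-ang).round(4))
E
python3 -c "
from h import *
togo(.563,.246,.2,-20.5)"
```

```text
t 1.1 pos [0.5625 0.2453 0.2011] xang -12.29 zaxis [-1.e-04  1.e-04 -1.e+00] F [0.92 0.69 0.24] w 0.501
shift [ 0.0004 -0.0008  0.0011] spin 0.1433
```

{"op": "send_rows", "data": {"steps": [[[0,0,0],0.143],[[0,0,0],0.143],[[0,0,0],0.143],[[0,0,0],0.143],[[0,0,0],0.143],[[0,0,0],0.143],[[0,0,0],0.143],[[0,0,0],0.143]]}}

```text
clock: 2.1
position: [0.5615, 0.2468, 0.2016]
ee_rot: [0.985, -0.175, 0.0, -0.0]
ft_force: [-0.1, -0.8, -0.3]
grip_width: 0.501
```

```bash
python3 - <<'E'
from h import *
o=manip.get_obs(); p,d,i=snap("wrist"); cv2.imwrite("pics/w1.png",p[:,:,::-1])
T=np.eye(4);T[:3,:3]=R.from_quat(o["ee_rot"]).as_matrix();T[:3,3]=o["position"]; pose=T@i["T_tool_cam"]
np.savez("w1.npz",p=p,d=d,pose=pose)
C=cloud(i,d,pose); hsv=cv2.cvtColor(p,cv2.COLOR_RGB2HSV)
om=(hsv[...,0]<18)&(hsv[...,1]>140)&(hsv[...,2]>60)
print("orange",om.sum(),np.median(C[om][:,2]))
wm=(hsv[...,1]<60)&(hsv[...,2]>100)&(C[...,2]>.083)&(C[...,2]<.1)
k,l,s,c=cv2.connectedComponentsWithStats(wm.astype(np.uint8))
for j in range(1,k):
    if s[j,4]>40:
        v,u=np.nonzero(l==j);P=plane(i,np.c_[u,v],.091,pose);print(s[j],c[j],P.mean(0),C[l==j].mean(0),cv2.minAreaRect(P[:,:2].astype(np.float32)*1000))
hm=(C[...,2]>.070)&(C[...,2]<.082)&(np.hypot(C[...,0]-.582,C[...,1]-.239)<.1)
print("flange",hm.sum(),cv2.minAreaRect(C[hm][:,:2].astype(np.float32)*1000))
togo(.563,.246,.06,-20.5)
E
```

```text
orange 12725 0.04941138330455269
[316 180  13  39 491] [322.00814664 199.44399185] [0.56155077 0.24610378 0.091     ] [0.56151467 0.24600181 0.0905869 ] ((561.6307373046875, 246.2913818359375), (35.44203567504883, 11.021208763122559), 69.85106658935547)
flange 5486 ((580.2093505859375, 238.4528350830078), (110.46504211425781, 140.3636016845703), 69.7896728515625)
t 2.15 pos [0.5614 0.2468 0.2016] xang -20.17 zaxis [-0.e+00  1.e-04 -1.e+00] F [-0.04 -0.52  0.11] w 0.497
shift [0.0018 0.0002 0.1416] spin 0.0058
```

View pics/w1.png

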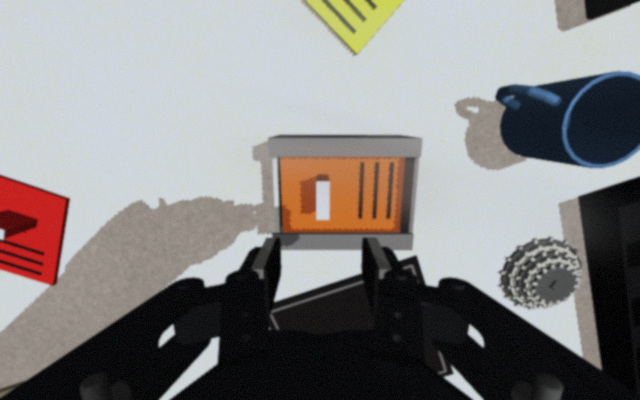

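The wrist view shows the orange lid with its white fin at (322,199), midway between the jaws, and the lip on the left end at about (270,193). The box heading of about -20.2° matches the tool heading. I descend onto the fin.

{"op": "send_rows", "data": {"steps": [[[0,0,0.02],0],[[0,0,0.05],0],[[0,0,0.08],0],[[0,0,0.105],0],[[0,0,0.125],0],[[0,0,0.137],0],[[0,0,0.142],0],[[0,0,0.142],0]]}}

```text
clock: 3.15
position: [0.5617, 0.2469, 0.0599]
ee_rot: [0.985, -0.175, 0.0, -0.0]
ft_force: [0.3, -0.4, 0.1]
grip_width: 0.499
```

```bash
python3 - <<'E'
from h import *
togo(.5616,.2461,.06,-20.2)
p,d,i=snap("wrist"); cv2.imwrite("pics/w2.png",p[:,:,::-1])
E
```

```text
t 3.15 pos [0.5617 0.2469 0.0599] xang -20.17 zaxis [ 4.e-04  2.e-04 -1.e+00] F [ 0.33 -0.36  0.1 ] w 0.499
shift [ 0.0002  0.0008 -0.0001] spin 0.0006
```

View pics/w2.png

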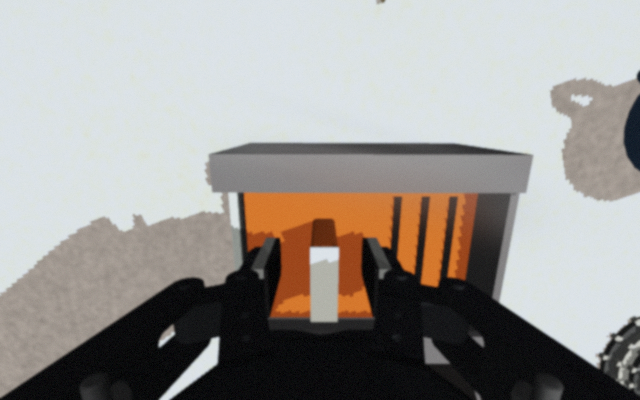

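The fin at (324,285) stands centred between the pads at (270,280) and (378,280). I close the jaws.

{"op": "send_rows", "data": {"steps": [[[0,0,0],0],[[0,0,0],0],[[0,0,0],0],[[0,0,0],0],[[0,0,0],0],[[0,0,0],0],[[0,0,0],0],[[0,0,0],0]], "hand": 0, "force": 60}}

```text
clock: 4.2
position: [0.5619, 0.2471, 0.0603]
ee_rot: [0.985, -0.175, 0.0, -0.0]
ft_force: [-2.0, -0.4, 5.9]
grip_width: 0.127
```

{"op": "send_rows", "data": {"steps": [[[0,0,-0.002],0],[[0,0,-0.004],0],[[0,0,-0.006],0],[[0,0,-0.008],0],[[0,0,-0.011],0],[[0,0,-0.014],0],[[0,0,-0.016],0],[[0,0,-0.016],0]]}}

```text
clock: 5.2
position: [0.5615, 0.2469, 0.0758]
ee_rot: [0.985, -0.175, 0.0, -0.0]
ft_force: [0.0, -0.5, -1.0]
grip_width: 0.134
```

```bash
python3 - <<'E'
from h import *
togo(.5616-.938*.155,.2461+.345*.155,.076,-20.2)
p,d,i=snap("wrist"); cv2.imwrite("pics/w3.png",p[:,:,::-1])
E
```

```text
t 5.2 pos [0.5615 0.2469 0.0758] xang -20.17 zaxis [ 3.e-04  2.e-04 -1.e+00] F [ 0.04 -0.54 -1.03] w 0.134
shift [-0.1546  0.0007 -0.0003] spin 0.0006
```

View pics/w3.png

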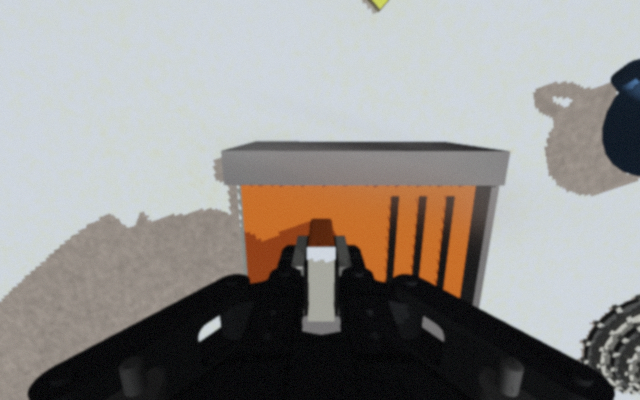

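The fin is held at width 0.134 (about 11–12 mm), and the wrist carries about 1 N, so the lid is lifted. I start the slide along the box's -x gently.

{"op": "send_rows", "data": {"steps": [[[-0.003,0,0],0],[[-0.008,0,0],0],[[-0.014,0,0],0],[[-0.02,0,0],0],[[-0.026,0,0],0],[[-0.032,0,0],0],[[-0.036,0,0],0],[[-0.038,0,0],0]]}}

```text
clock: 6.25
position: [0.5255, 0.2601, 0.0756]
ee_rot: [0.985, -0.175, -0.0, -0.0]
ft_force: [0.4, -0.3, -1.2]
grip_width: 0.13
```

```bash
python3 - <<'E'
from h import *
o=manip.get_obs(); togo(.5616-.938*.165,.2461+.345*.165,.076,-20.2)
p,d,i=snap("wrist"); cv2.imwrite("pics/w4.png",p[:,:,::-1])
T=np.eye(4);T[:3,:3]=R.from_quat(o["ee_rot"]).as_matrix();T[:3,3]=o["position"]; pose=T@i["T_tool_cam"]
C=cloud(i,d,pose); hsv=cv2.cvtColor(p,cv2.COLOR_RGB2HSV)
om=(hsv[...,0]<18)&(hsv[...,1]>140)&(hsv[...,2]>60)&(d>0); om=cv2.erode(om.astype(np.uint8),np.ones((5,5)))>0
P=C[om]; P=P[np.abs(P[:,2]-np.median(P[:,2]))<.006]
a=np.linalg.lstsq(np.c_[P[:,:2]-P[:,:2].mean(0),np.ones(len(P))],P[:,2],rcond=None)[0]; print("lid top z",a[2],"slopes deg",np.degrees(a[:2]),P.min(0),P.max(0))
E
```

```text
t 6.25 pos [0.5255 0.2601 0.0756] xang -20.16 zaxis [ 0.e+00  2.e-04 -1.e+00] F [ 0.36 -0.26 -1.21] w 0.13
shift [-0.1262  0.0006 -0.0004] spin 0.0007
lid top z 0.06549576354636029 slopes deg [-0.03389295  0.06058679] [0.47841176 0.20096346 0.06306993] [0.61244346 0.31440244 0.07145735]
```

View pics/w4.png

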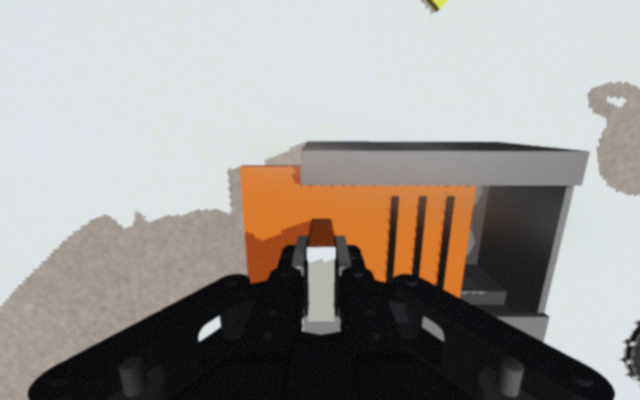

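The lid is level with its top at z 0.0655, so it is raised about 14.5 mm. Its front edge at (242,225) is already past the lip, and the forces show no contact. I slide it fully out.

{"op": "send_rows", "data": {"steps": [[[-0.008,0,0],0],[[-0.024,0,0],0],[[-0.042,0,0],0],[[-0.062,0,0],0],[[-0.084,0,0],0],[[-0.104,0,0],0],[[-0.118,0,0],0],[[-0.126,0,0],0]]}}

```text
clock: 7.3
position: [0.4065, 0.3039, 0.0757]
ee_rot: [0.985, -0.175, -0.0, -0.0]
ft_force: [0.4, 0.5, -0.5]
grip_width: 0.129
```

```bash
python3 - <<'E'
from h import *
o=manip.get_obs(); togo(.5345-.938*.02,.012+.345*.02,.12,-20.2)
E
```

```text
t 7.3 pos [0.4065 0.3039 0.0757] xang -20.11 zaxis [-1.e-04  3.e-04 -1.e+00] F [ 0.38  0.55 -0.53] w 0.129
shift [ 0.2006  0.23   -0.0444] spin 0.0015
```

Slid 165 mm, so the lid is clear. I lift it and carry it over the mat.

{"op": "send_rows", "data": {"steps": [[[0,0,-0.01],0],[[0,0,-0.03],0],[[0,0,-0.05],0],[[0.005,0.005,-0.065],0],[[0.02,0.023,-0.07],0],[[0.045,0.05,-0.07],0],[[0.07,0.08,-0.07],0],[[0.095,0.108,-0.07],0]]}}

```text
clock: 8.3
position: [0.4602, 0.1671, 0.146]
ee_rot: [0.984, -0.176, 0.0, -0.0]
ft_force: [-0.4, 0.2, -1.0]
grip_width: 0.132
```

{"op": "send_rows", "data": {"steps": [[[0.025,0.029,0],0],[[0.05,0.058,0],0],[[0.073,0.084,0],0],[[0.09,0.103,0],0],[[0.1,0.115,0],0],[[0.104,0.12,0],0],[[0.105,0.122,0],0],[[0.105,0.122,0],0]]}}

```text
clock: 9.3
position: [0.5158, 0.0192, 0.1455]
ee_rot: [0.985, -0.175, -0.0, -0.0]
ft_force: [-0.5, 0.5, -1.0]
grip_width: 0.13
```

```bash
python3 - <<'E'
from h import *
o=manip.get_obs(); togo(.5345-.938*.02,.012+.345*.02,.07,-20.2)
p,d,i=snap("wrist"); cv2.imwrite("pics/w5.png",p[:,:,::-1])
T=np.eye(4);T[:3,:3]=R.from_quat(o["ee_rot"]).as_matrix();T[:3,3]=o["position"]; pose=T@i["T_tool_cam"]
C=cloud(i,d,pose); hsv=cv2.cvtColor(p,cv2.COLOR_RGB2HSV)
om=(hsv[...,0]<18)&(hsv[...,1]>140)&(hsv[...,2]>60)&(d>0); om=cv2.erode(om.astype(np.uint8),np.ones((5,5)))>0
P=C[om]; P=P[np.abs(P[:,2]-np.median(P[:,2]))<.006]
a=np.linalg.lstsq(np.c_[P[:,:2]-P[:,:2].mean(0),np.ones(len(P))],P[:,2],rcond=None)[0]; print("lid top z",a[2],"slopes deg",np.degrees(a[:2]))
p,d,i=snap("top"); cv2.imwrite("pics/t5.png",p[:,:,::-1])
hsv=cv2.cvtColor(p,cv2.COLOR_RGB2HSV)
E
```

```text
t 9.3 pos [0.5158 0.0192 0.1455] xang -20.11 zaxis [-2.e-04  3.e-04 -1.e+00] F [-0.45  0.51 -0.97] w 0.13
shift [0.0001 0.0003 0.0755] spin 0.0015
lid top z 0.13541648942067658 slopes deg [-0.06418723  0.02676793]
```

View pics/t5.png

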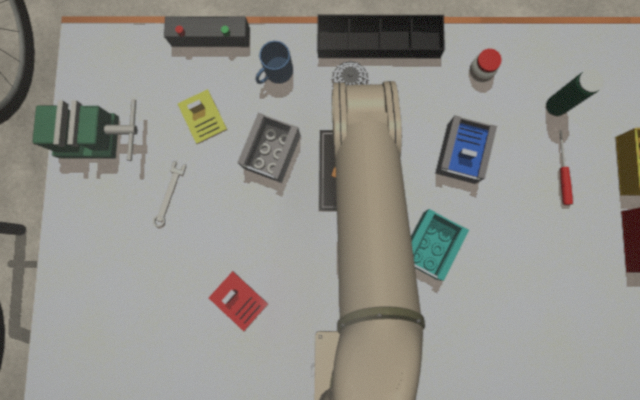

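View pics/w5.png

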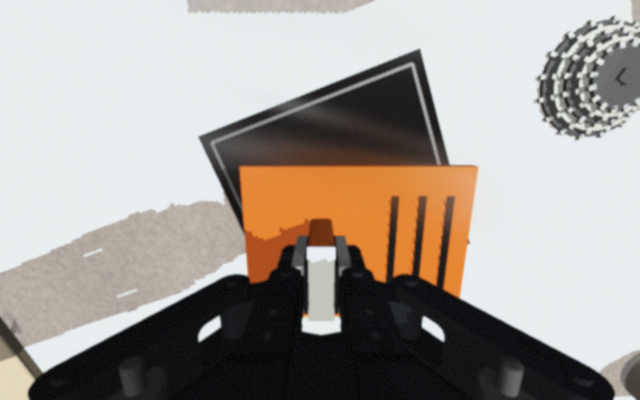

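The top view shows the orange box empty at (270,148) and the blue box still shut at (467,150). The wrist view shows the lid level over the mat, with mat corners visible at (420,50) and (201,137). I check those corners against the mat estimate, then lower.

```bash
python3 - <<'E'
from h import *
o=manip.get_obs(); i=manip.camera_info("wrist")
T=np.eye(4);T[:3,:3]=R.from_quat(o["ee_rot"]).as_matrix();T[:3,3]=o["position"]; pose=T@i["T_tool_cam"]
print(plane(i,[(420,50),(201,137)],.004,pose))
# lid far edge corners at z top .1355
c=plane(i,[(240,166),(477,166)],.1355,pose); print(c, c.mean(0)+.046*np.array([-.345,-.938,0]))
E
```

```text
[[0.6419618  0.1100782  0.004     ]
 [0.42561965 0.10883003 0.004     ]]
[[0.49032479 0.0756372  0.1355    ]
 [0.6075036  0.03279142 0.1355    ]] [0.5330442  0.01106631 0.1355    ]
```

{"op": "send_rows", "data": {"steps": [[[0,0,0.015],0],[[0,0,0.035],0],[[0,0,0.055],0],[[0,0,0.073],0],[[0,0,0.088],0],[[0,0,0.1],0],[[0,0,0.108],0],[[0,0,0.112],0]]}}

```text
clock: 10.4
position: [0.516, 0.0185, 0.0332]
ee_rot: [0.985, -0.175, -0.0, -0.0]
ft_force: [-0.5, -0.6, -1.5]
grip_width: 0.134
```

The corners put the mat centre at (0.534, 0.010), and the lid centre is at (0.533, 0.011). They agree. Now the last 13 mm, slowly.

{"op": "send_rows", "data": {"steps": [[[0,0,0.004],0],[[0,0,0.007],0],[[0,0,0.009],0],[[0,0,0.011],0],[[0,0,0.012],0],[[0,0,0.013],0],[[0,0,0.0135],0],[[0,0,0.0135],0]]}}

```text
clock: 11.4
position: [0.5159, 0.0185, 0.02]
ee_rot: [0.985, -0.175, -0.0, -0.0]
ft_force: [-0.4, -0.2, -1.5]
grip_width: 0.133
```

```bash
python3 - <<'E'
from h import *
o=manip.get_obs(); togo(.516,.019,.0195)
p,d,i=snap("wrist"); cv2.imwrite("pics/w6.png",p[:,:,::-1])
T=np.eye(4);T[:3,:3]=R.from_quat(o["ee_rot"]).as_matrix();T[:3,3]=o["position"]; pose=T@i["T_tool_cam"]
C=cloud(i,d,pose); hsv=cv2.cvtColor(p,cv2.COLOR_RGB2HSV)
om=(hsv[...,0]<18)&(hsv[...,1]>140)&(hsv[...,2]>60)&(d>0); om=cv2.erode(om.astype(np.uint8),np.ones((5,5)))>0
P=C[om]; P=P[np.abs(P[:,2]-np.median(P[:,2]))<.006]
a=np.linalg.lstsq(np.c_[P[:,:2]-P[:,:2].mean(0),np.ones(len(P))],P[:,2],rcond=None)[0]; print("lid top z",a[2],"slopes deg",np.degrees(a[:2]))
E
```

```text
t 11.4 pos [0.5159 0.0185 0.02  ] xang -20.17 zaxis [-0.e+00  1.e-04 -1.e+00] F [-0.38 -0.24 -1.51] w 0.133
shift [-0.0001 -0.0005  0.0005] spin None
lid top z 0.009917589884249357 slopes deg [-0.10910907 -0.13183378]
```

View pics/w6.png

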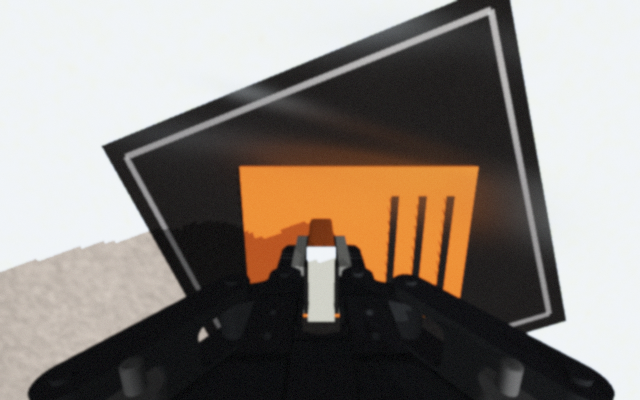

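The lid is over the mat, level, and just above contact (force still -1.5 N). I creep lower until the force reverses.

{"op": "send_rows", "data": {"steps": [[[0,0,0.0003],0],[[0,0,0.0006],0],[[0,0,0.0009],0],[[0,0,0.0012],0],[[0,0,0.0015],0],[[0,0,0.0015],0],[[0,0,0.0015],0],[[0,0,0.0015],0]]}}

```text
clock: 12.45
position: [0.5159, 0.0185, 0.0192]
ee_rot: [0.985, -0.175, -0.0, -0.0]
ft_force: [-5.3, -0.8, 10.5]
grip_width: 0.131
```

The wrist reads +10.5 N, so the lid is on the mat. I ease off slightly, then open.

{"op": "send_rows", "data": {"steps": [[[0,0,-0.0006],0],[[0,0,-0.0008],0],[[0,0,-0.0008],0],[[0,0,-0.0008],0],[[0,0,-0.0008],0],[[0,0,-0.0008],0],[[0,0,-0.0008],0],[[0,0,-0.0008],0]]}}

```text
clock: 13.45
position: [0.5159, 0.0186, 0.0193]
ee_rot: [0.985, -0.175, -0.0, -0.0]
ft_force: [-0.1, -0.6, -0.8]
grip_width: 0.13
```

{"op": "send_rows", "data": {"steps": [[[0,0,0],0],[[0,0,0],0],[[0,0,0],0],[[0,0,0],0],[[0,0,0],0],[[0,0,0],0],[[0,0,0],0],[[0,0,0],0]], "hand": 0.5}}

```text
clock: 14.45
position: [0.5159, 0.0185, 0.0194]
ee_rot: [0.985, -0.175, 0.0, -0.0]
ft_force: [0.9, 0.1, 0.1]
grip_width: 0.5
```

```bash
python3 - <<'E'
from h import *
togo(.516,.019,.2)
p,d,i=snap("wrist"); cv2.imwrite("pics/w7.png",p[:,:,::-1])
E
```

```text
t 14.45 pos [0.5159 0.0185 0.0194] xang -20.17 zaxis [ 0.e+00  1.e-04 -1.e+00] F [0.9  0.1  0.13] w 0.5
shift [-1.000e-04 -5.000e-04 -1.806e-01] spin None
```

View pics/w7.png

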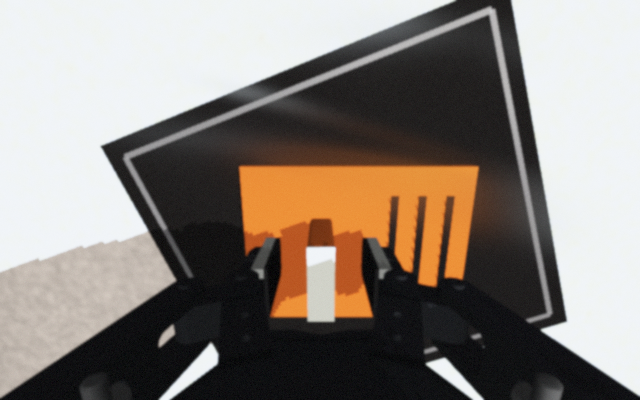

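The jaws at (270,280) and (375,280) are clear of the fin at (321,285), and the lid has not moved. I retreat straight up, then back out of the top camera's view.

{"op": "send_rows", "data": {"steps": [[[0,0,-0.005],0],[[0,0,-0.02],0],[[0,0,-0.045],0],[[0,0,-0.075],0],[[0,0,-0.105],0],[[0,0,-0.135],0],[[0,0,-0.16],0],[[0,0,-0.18],0]]}}

```text
clock: 15.5
position: [0.5162, 0.0183, 0.2016]
ee_rot: [0.985, -0.175, 0.001, -0.001]
ft_force: [-0.1, 0.1, -0.2]
grip_width: 0.499
```

{"op": "send_rows", "data": {"steps": [[[-0.015,-0.02,0],0],[[-0.03,-0.05,0],0],[[-0.045,-0.09,0],0],[[-0.06,-0.13,0],0],[[-0.07,-0.17,0],0],[[-0.08,-0.205,0],0],[[-0.08,-0.22,0],0],[[-0.08,-0.22,0],0]]}}

```text
clock: 16.5
position: [0.517, 0.2525, 0.1998]
ee_rot: [0.985, -0.175, 0.0, 0.0]
ft_force: [0.7, -0.5, 0.7]
grip_width: 0.503
```

```bash
python3 - <<'E'
from h import *
togo(.516,.019,.2)
p,d,i=snap("top"); cv2.imwrite("pics/t8.png",p[:,:,::-1])
C=cloud(i,d);hsv=cv2.cvtColor(p,cv2.COLOR_RGB2HSV)
om=(hsv[...,0]<18)&(hsv[...,1]>140)&(hsv[...,2]>70); om[:125]=0;om[215:]=0;om[:,:310]=0;om[:,400:]=0
v,u=np.nonzero(om);print(om.sum(),np.median(C[om][:,2]),cv2.minAreaRect(plane(i,np.c_[u,v],.010)[:,:2].astype(np.float32)*1000))
p0=np.load("top0.npz")["p"]
print("blue diff",np.abs(p[110:190,430:500].astype(int)-p0[110:190,430:500]).mean())
for q in(p0,p):
    h=cv2.cvtColor(q,cv2.COLOR_RGB2HSV);b=(h[...,0]>100)&(h[...,0]<130)&(h[...,1]>150)&(h[...,2]>60);b[:,:430]=0;b[:,500:]=0;v,u=np.nonzero(b);print(len(u),u.mean(),v.mean())
E
```

```text
t 16.5 pos [0.517  0.2525 0.1998] xang -20.14 zaxis [ 5.e-04 -4.e-04 -1.e+00] F [ 0.69 -0.46  0.67] w 0.503
shift [ 7.950e-02  2.195e-01 -1.000e-04] spin None
1218 0.009586938658252997 ((532.55078125, 11.608833312988281), (89.88606262207031, 124.60298156738281), 70.12918853759766)
blue diff 4.364345238095238
789 468.3916349809886 151.06717363751585
792 468.4861111111111 151.1679292929293
```

View pics/t8.png

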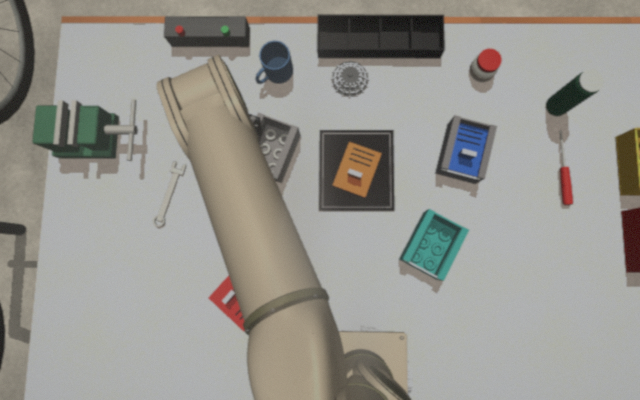

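The lid lies flat at (358,168), in the middle of the mat, with its centre at (0.5326, 0.0116). In the same view the mat centre is (0.5325, 0.0126). Its top is at z 0.0096 and the fin points up. The blue lid at (468,151) has not moved. The arm stands free, so I hand in.

```bash
python3 -c "
from h import *
print(manip.hand_in())"
```

```text
the job is handed in; nothing more can be done
None
```

The orange lid is out of its box and lying flat, grip upward, in the middle of the black mat. The job was handed in at about 16.6 s of the 48 s allowed, and the hand-in gave no verdict.

- **Moves:** I pinched the lid by its fin, raised it level about 15 mm, and slid it 165 mm out along the box's -x. I then carried it over the mat, lowered it until the wrist read 10.5 N of contact, released it and backed away.
- **Placing:** The last top view puts the lid's centre about 1 mm from the mat's centre in that view. The mat centre I worked to differed by up to about 4 mm between cameras, still well inside 30 mm. The lid's top is at z ≈ 0.0096 m, against an expected 0.010 m.
- **Blue lid and arm:** The blue lid moved about 0.1 pixel, so it is where it was. The arm ended in free air at z ≈ 0.2 m with no contact force.

None of the checks failed.

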